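# Set the roller gap on the sheet laminator

### The arm

A 6-joint arm with a two-finger parallel gripper is mounted at the origin on the work surface. World frame = base frame: x ahead of the robot, y to its left, z up, the work surface at z = 0. Lengths are in m, angles in rad, forces in N, time in s.
With the tool pointing down it reaches from about 0.35 to 0.775 m from the base axis. Payload 5.5 kg.
Tool frame: the origin (TCP) lies on the front face of the gripper's body, between the roots of the fingers; the fingertips stand 73 mm ahead of it and the grasp point (between the pads) lies 54 mm ahead of it (arm.nose_length is the distance from the TCP to the fingertips, in m); z points along the fingers, y is the direction in which the jaws open and shut (so a half turn about z gives the same grasp; the last joint's range is limited). The gripper opens to 85 mm and grips with 20 to 120 N. Pads are 22 mm wide; open, the fingers measure 114 mm over their backs; the gripper's body (76 mm by 85 mm) begins 54 mm behind the grasp point. The pads swing forward as they close: fully open they stand 13 mm farther back than shut.
Start: joints at [1.097, 0.313, 0.046, 1.304, 0, 1.431], TCP at [0.188, 0.543, 0.304] pointing down, gripper open.
Joint ranges: [-2.76, 2.76], [-0.86, 1.69], [-1.03, 1.26], [-2.2, 2.34], [-1.47, 1.5], [-3.14, 3.14]. Speed limits (rad/s): [2.57, 2.57, 3.14, 3.14, 3.14, 3.14].

### API

Orientations are given as a unit quaternion [w, x, y, z].
In Python, from plant import arm, eoat, readout, viewer gives the robot as it stands. Calls block until the motion is done:
- arm.reach(position, orientation): joint-space move of the TCP to a pose.
- arm.line_to(position, rotation=None, speed=0.15, force_limit=None): straight line of the TCP; rotation=None keeps the orientation; speed is the mean speed in m/s. With force_limit (N) it stops when the force on the tool has changed by that much, and returns True; else False.
- arm.move_j(angles): joint-space move.
- eoat.grip(opening): finger opening in m; the grip force is fixed at half the most; returns when the fingers have stopped.
- arm.sleep(seconds).
- arm.solve_ik(position, orientation): joint angles nearest the present ones, or None.
- readout.state(): the state.
- viewer.get_image(name): name is "scene" or "top" or "wrist"; returns the picture (480x640x3 uint8, red, green, blue); there is no depth.
- viewer.camera_model(name): a dict with "mtx" (3x3 intrinsics, pixels), "world_from_camera" (4x4, takes a point from camera to world coordinates); the wrist camera has in their place "T_tool_cam" (4x4, takes a point from camera to tool coordinates, whose origin is the TCP and whose axes are the flange's). Camera axes: x right, y up, looking along -z (the intrinsics and any distortion apply to the point x, -y, -z); pixel columns grow to the right and rows downward; lengths in m; the calibration is good to about 2 mm. A picture is of the moment at which its call begins: read the wrist's pose just before it. camera_model takes no time and is no camera call.
A pose or a line that the arm cannot do raises arm.Unreachable and nothing moves.
- arm.sign_off(): hands the job in, once; it reports no verdict.
Trained networks look in the newest picture that a camera, given by its name, has taken for a name from the list of things; names that differ only in an ending like _2 or _b are one class to them, and where a whole thing is asked for, a point or a joint stands for the part that bears it (a point fixed in the world has none). Each returns a list of dicts, best first, with "score" (0 to 1); they miss things now and then, are a little off and sometimes report something else, mostly with a low value. They report only what shows in the picture. A call takes as long as a camera call.
- viewer.boxes_of(thing, camera): "rect" ([centre column, centre row, width, height] in pixels, round what is visible of it).
- viewer.place_of(thing, camera): "point" ([column, row] in pixels: a listed point, or the origin of a listed thing).
The state is a dict: "clock": time; "qpos": joint angles; "qd": joint speeds; "joint_efforts": joint torques, N m; "ee_pos": TCP position; "tool_rot": TCP orientation; "ft_force": force on the tool from outside, world axes, zero at the start; "moment": the same for the moment, N m; "opening": finger opening in m.
Only numpy, scipy, OpenCV 4.12 (cv2) and the standard library are available. Lean on these libraries where they do the work, as an engineer would, in place of code of your own. Each camera call takes 0.05 s, during which the arm holds its last target.

### The job

Set the roller gap at the drive end of the laminator, the end whose cover carries the two push buttons. First press the larger, raised stop button fully down and let it come back up; then turn the wing screw at that end clockwise until it seats and back it off a quarter turn. Finish still gripping the wing there, so that it cannot creep while I tighten its lock nut, and leave the small start button, the idle end's screw and the marker, tape and bottle as they are.

Things in the scene. Friction and masses are not known exactly. Their poses are not given: they have to be found in the camera images.
- laminator: Bench sheet laminator, white and aluminium, fixed on the cart: 240 mm deep (x), 515 mm wide (y). Two grey rollers run along y between side frames at y = +185 and -185 mm (tops 168 mm up). Origin: on the cart under its middle; x points away from the feed side, y to the drive end, whose cover (y 206 to 280 mm, top 130 mm up) carries the two buttons. Its yaw varies by 0.3 rad.
- stop_top (a point): Centre of the top of the stop button when it is up: the larger, raised black push button (34 mm across, standing 10 mm above its steel ring), on the drive cover, at the feed side, 152 mm above the cart. It is pressed straight down.
- stop (a joint): Travel of the stop button in m: 0 up, 0.006 fully down. A spring returns it; it starts to move at about 1.5 N and is fully down at about 5 N.
- start_top (a point): Centre of the top of the start button, black, 22 mm across, standing 3 mm out of a steel collar 36 mm across, on the drive cover 110 mm behind (+x of) the stop button. To be left alone.
- start (a joint): Travel of the start button in m: 0 up, 0.004 fully down. To be left at 0.
- screw_wing (a point): Centre of the black wing of the drive end's screw, the one to set; upright axis at x 0, y +185 mm of the laminator, 217 to 221 mm above the cart. The wing is a bar 52 mm long (point's x, turns with it), 14 mm thick with upright flat sides, 26 mm high, on a hub 26 mm across and 8 mm high; below are 30 to 34 mm of bare 14 mm stem with a loose 27 mm hexagon lock nut, down to the frame.
- screw (a joint): Turn of that screw in rad, growing clockwise seen from above: 0 fully backed off (wing along the laminator's x), 6.0 seated, where its foot has closed the rollers and it stops dead. It starts 2.0 to 3.8 rad short of seating, turns with about 0.1 N m, sinks 4 mm per turn, stays where it is left and needs no pressing down.
- screw_unit: The drive end's bearing block with the screw and wing that press on it, as one assembly; origin on the screw's axis at the bridge top. It sinks 4 mm per turn as the screw is turned in.
- idle_screw_wing (a point): Centre of the like wing at the other, idle end (y = -185 mm of the laminator), already set, its lock nut tight down on the bridge. To be left alone.
- idle_screw (a joint): Turn of the idle end's screw in rad, as screw; it stands at 4.43 and is stiff. To be left there.
- marker: Bystander: white marker with a black cap, 133 mm long, 19 mm thick, lying on the laminator's aluminium feed table, whose top is 96 mm above the cart; origin under its middle.
- tape: Bystander: clear roll of tape lying flat on the cart just outside the drive cover, 90 mm across, 24 mm high; origin under its centre.
- cleaner: Bystander: white bottle of roller cleaner standing on the cart at the robot's left, 52 mm across, 120 mm high; origin under its centre.

How it is judged:
By the outcome, as a careful person would: the job done as asked, in the order asked, and still so for the second after the job is handed in, while the arm keeps its last pose, push and grip.
It also fails if it takes over 58 s, if anything falls off the work surface, if the arm or the gripper's body presses on something with over 40 N, if the wrist force passes 120 N, or if a joint passes its speed limit or range.

## Working session

There is one attempt and no reset: what is moved stays moved. The work goes in short steps, each a Python script; the robot and the scene stay as the last script left them, time stands still between calls to the robot, and variables do not carry over. Pictures are saved under pics/ and viewed, and the job is handed in when it is done.

```bash
ls; mkdir -p pics; cat > h.py <<'E'
import numpy as np,cv2
from plant import arm,eoat,readout,viewer
from scipy.spatial.transform import Rotation as R
def save(n,f):
    im=viewer.get_image(n); cv2.imwrite('pics/'+f,im[:,:,::-1]); return im
def ray(n,px,T=None):
    m=viewer.camera_model(n); K=np.array(m['mtx'])
    d=m.get('dist',m.get('distortion'))
    u=cv2.undistortPoints(np.array([[px]],float),K,None if d is None else np.array(d,float))[0,0]
    v=np.array([u[0],-u[1],-1.])
    T=np.array(m['world_from_camera']) if T is None else T
    return T[:3,3],T[:3,:3]@v
def at_z(n,px,z,T=None):
    o,v=ray(n,px,T); return o+v*(z-o[2])/v[2]
def wristT(st=None):
    st=st or readout.state(); q=np.array(st['tool_rot'])
    T=np.eye(4);T[:3,:3]=R.from_quat(q[[1,2,3,0]]).as_matrix();T[:3,3]=st['ee_pos']
    return T@np.array(viewer.camera_model('wrist')['T_tool_cam'])
def proj(n,p,T=None):
    m=viewer.camera_model(n);K=np.array(m['mtx'])
    T=np.array(m['world_from_camera']) if T is None else T
    c=np.linalg.inv(T)@np.r_[p,1];u=K@np.array([c[0],-c[1],-c[2]]);return u[:2]/u[2]
E
python3 - <<'E'
from h import *
np.set_printoptions(precision=4,suppress=True)
print({k:v for k,v in viewer.camera_model('top').items()}); print(viewer.camera_model('wrist'))
for c in ['top','scene','wrist']:
    T=wristT() if c=='wrist' else None
    save(c,c+'0.png')
    for t,z in [('stop_top',.152),('start_top',.139),('screw_wing',.219),('idle_screw_wing',.218),('laminator',0)]:
        for d in viewer.place_of(t,c)[:2]: print(c,t,round(d['score'],2),np.round(d['point'],1),at_z(c,d['point'],z,T))
print(readout.state())
E
```

```text
pics
{'mtx': array([[486.348 ,   0.    , 327.0662],
       [  0.    , 486.348 , 239.2394],
       [  0.    ,   0.    ,   1.    ]]), 'world_from_camera': array([[ 0.014 ,  0.985 , -0.1717,  0.3095],
       [-0.9999,  0.0128, -0.0079,  0.0348],
       [-0.0055,  0.1718,  0.9851,  1.3336],
       [ 0.    ,  0.    ,  0.    ,  1.    ]])}
{'mtx': array([[354.7195,   0.    , 324.8184],
       [  0.    , 354.7195, 236.6452],
       [  0.    ,   0.    ,   1.    ]]), 'T_tool_cam': array([[-0.0001,  0.9629,  0.2698,  0.0687],
       [ 1.    ,  0.0002, -0.0003, -0.0005],
       [-0.0003,  0.2698, -0.9629, -0.0701],
       [ 0.    ,  0.    ,  0.    ,  1.    ]])}
top stop_top 0.65 [320.  224.2] [0.5531 0.0623 0.152 ]
top start_top 0.43 [327.2 189. ] [0.6472 0.0459 0.139 ]
top screw_wing 0.6 [350.6 200.3] [ 0.5977 -0.0105  0.219 ]
top idle_screw_wing 0.81 [505.9 232. ] [ 0.5265 -0.3726  0.218 ]
top idle_screw_wing 0.48 [285.1 224.9] [0.5368 0.1425 0.218 ]
top laminator 0.77 [413.8 233. ] [ 0.5628 -0.196   0.    ]
top laminator 0.26 [320.2 224.4] [0.5839 0.0653 0.    ]
scene stop_top 0.5 [345.  235.4] [0.5371 0.0601 0.152 ]
scene start_top 0.52 [383.  257.3] [0.6511 0.0444 0.139 ]
scene screw_wing 0.53 [351.2 237.5] [ 0.5924 -0.0168  0.219 ]
scene idle_screw_wing 0.69 [238.3 323.7] [ 0.5267 -0.371   0.218 ]
scene laminator 0.73 [349.2 235.3] [0.4591 0.2414 0.    ]
scene laminator 0.71 [304.5 347.9] [ 0.5696 -0.1962  0.    ]
{'clock': 0.9, 'qpos': array([1.0974, 0.3131, 0.0461, 1.3036, 0.    , 1.4312]), 'qd': array([ 0.002 ,  0.0003,  0.0001,  0.0013, -0.0012, -0.0026]), 'joint_efforts': array([  0.0018, -48.0447,  29.8814,   0.0001,   0.    ,  -0.    ]), 'ee_pos': array([0.1884, 0.5433, 0.304 ]), 'tool_rot': array([0.    , 0.1661, 0.9861, 0.0001]), 'ft_force': array([ 0.656 , -0.3057,  0.4411]), 'moment': array([-0.001 , -0.0164,  0.0145]), 'opening': 0.08538698045464788}
```

View pics/top0.png

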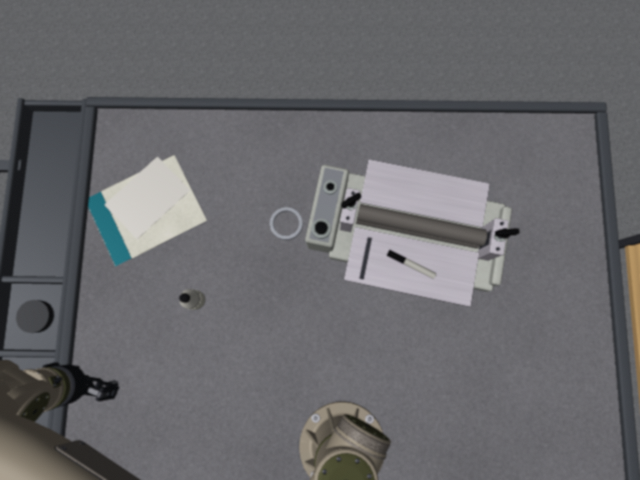

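View pics/scene0.png

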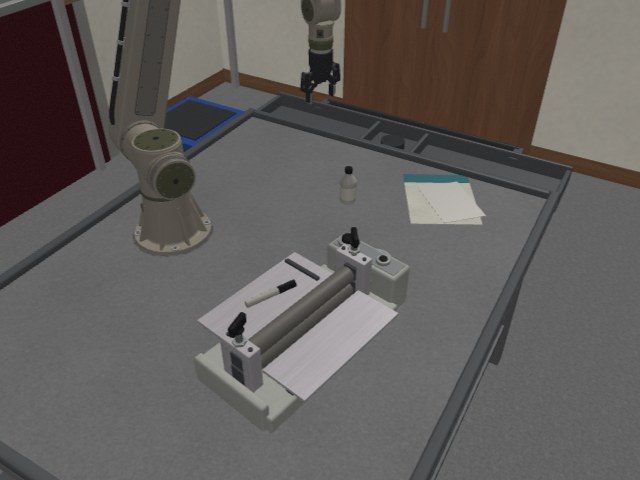

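```bash
cat >> h.py <<'E'
np.set_printoptions(precision=4,suppress=True)
def quat(xdir):
    # tool down, tool x along horizontal angle xdir
    x=np.array([np.cos(xdir),np.sin(xdir),0]);z=np.array([0,0,-1.]);y=np.cross(z,x)
    q=R.from_matrix(np.c_[x,y,z]).as_quat();return q[[3,0,1,2]]
E
python3 - <<'E'
from h import *
yaw=-0.194
q=quat(yaw+np.pi); p=np.array([.585,.03,.40])
s=arm.solve_ik(p,q); print(s)
arm.reach(p,q); arm.sleep(.3)
st=readout.state(); T=wristT(st); print(st['clock'],st['ee_pos'],st['qpos'])
save('wrist','w1.png')
for t,z in [('stop_top',.152),('start_top',.139),('screw_wing',.219),('idle_screw_wing',.218)]:
    for d in viewer.place_of(t,'wrist')[:2]: print(t,round(d['score'],2),np.round(d['point'],1),at_z('wrist',d['point'],z,T))
E
```

```text
[-0.0858  0.333   0.3068  1.5447  0.      0.1082]
3.5333 [0.5849 0.0305 0.4   ] [-0.0849  0.3329  0.3067  1.5446  0.      0.1083]
stop_top 0.78 [351.3 164.4] [0.5445 0.0619 0.152 ]
start_top 0.6 [347.8 279.1] [0.6563 0.0397 0.139 ]
screw_wing 0.87 [273.3 262.6] [ 0.5989 -0.012   0.219 ]
```

View pics/w1.png

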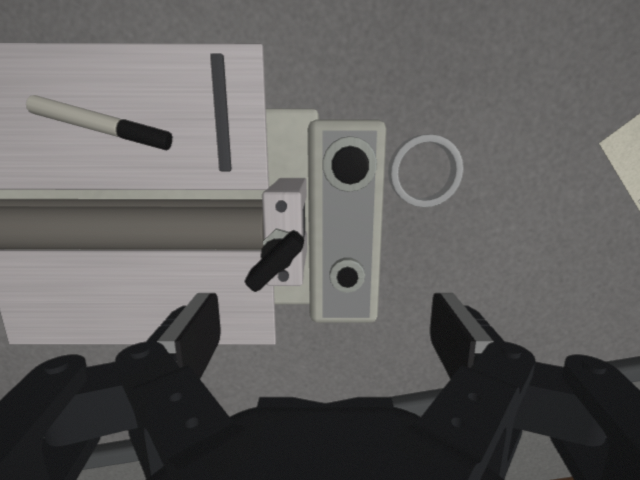

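```bash
python3 - <<'E'
import cv2
im=cv2.imread('pics/w1.png')[215:305,230:330]
cv2.imwrite('pics/w1c.png',cv2.convertScaleAbs(cv2.resize(im,None,fx=6,fy=6,interpolation=cv2.INTER_CUBIC),alpha=1.5,beta=20))
E
```

```text
(no output)
```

View pics/w1c.png

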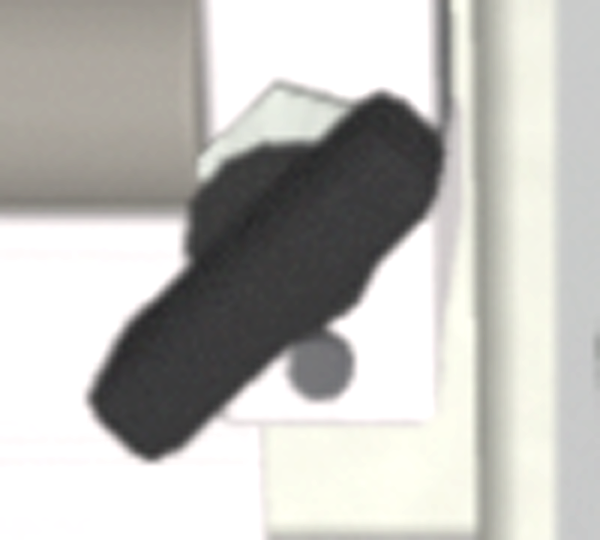

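```bash
python3 - <<'E'
from h import *
a=2.206; q=quat(a); s=np.array([.5445,.0619]); n=arm.nose_length; print(n)
eoat.grip(0.0)
arm.reach([*s,.152+n+.06],q)
arm.line_to([*s,.152+n+.008],speed=.1); arm.sleep(.2)
st=readout.state(); print(st['clock'],st['ee_pos'],st['ft_force'],st['opening'])
save('wrist','w2.png'); T=wristT(st)
for d in viewer.place_of('stop_top','wrist')[:1]: print(d,at_z('wrist',d['point'],.152,T))
print(proj('wrist',[*s,.152],T))
save('scene','s2.png')
E
```

```text
0.0726
6.2 [0.545  0.0619 0.2335] [-0.5435 -0.445  -0.0476] -0.00011686793017300807
{'point': [322.8, 293.3], 'score': 0.67} [0.5449 0.0599 0.152 ]
[324.7415 289.6241]
```

View pics/w2.png

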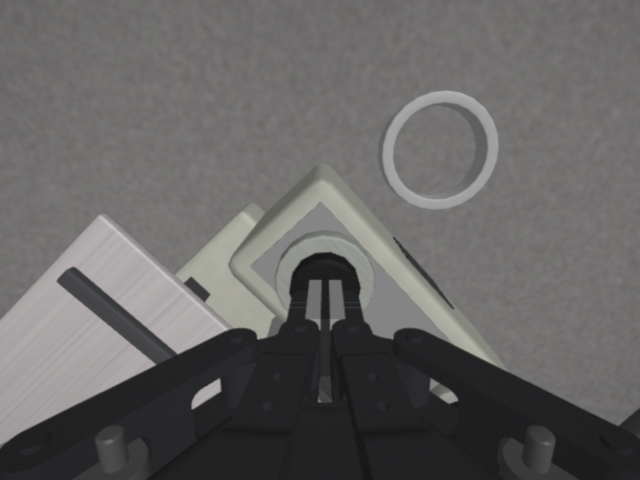

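View pics/s2.png

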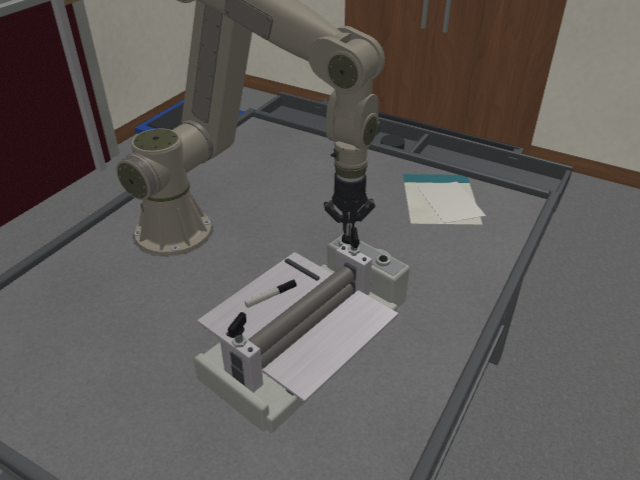

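The shut fingertips stand over the button, which is centred near (323, 285) inside its ring, and the knuckles are clear of the wing. Pressing now.

```bash
python3 - <<'E'
from h import *
s=np.array([.5445,.0619]); n=arm.nose_length
hit=arm.line_to([*s,.140+n],speed=.015,force_limit=12)
st=readout.state(); print(hit,st['clock'],st['ee_pos'],st['ee_pos'][2]-n,st['ft_force'])
arm.sleep(.3); st=readout.state(); print(st['ee_pos'][2]-n,st['ft_force'])
save('wrist','w3.png')
E
```

```text
True 7.2917 [0.5445 0.0619 0.2187] 0.14608513490943437 [0.1157 0.2162 4.2074]
0.14606500344570614 [-1.6022  0.3129  5.7758]
```

View pics/w3.png

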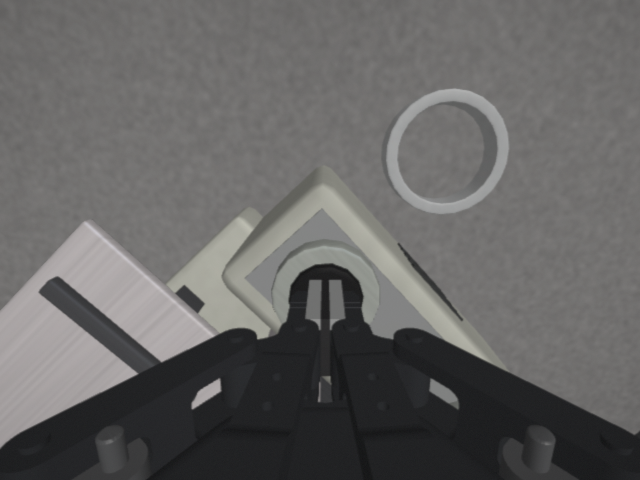

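```bash
python3 - <<'E'
from h import *
s=np.array([.5445,.0619]); n=arm.nose_length
hit=arm.line_to([*s,.1425+n],speed=.01,force_limit=15)
arm.sleep(.2)
st=readout.state(); print(hit,st['clock'],st['ee_pos'][2]-n,st['ft_force'])
arm.line_to([*s,.170+n],speed=.05)
arm.line_to([*s,.260+n],speed=.15); eoat.grip(.045)
# look at wing from over it
yaw=-.195; 
q=quat(yaw+np.pi); arm.reach([.585,-.011,.37],q); arm.sleep(.3)
st=readout.state();T=wristT(st);print(st['clock'],st['ft_force'],st['opening'])
im=save('wrist','w4.png')
for t,z in [('stop_top',.152),('screw_wing',.219),('start_top',.139)]:
  for d in viewer.place_of(t,'wrist')[:1]: print(t,d,at_z('wrist',d['point'],z,T))
c=proj('wrist',[.5985,-.0115,.232],T).astype(int);print(c)
x0,y0=c-50
cr=cv2.resize(im[max(y0,0):y0+100,x0:x0+100,::-1],None,fx=6,fy=6,interpolation=cv2.INTER_CUBIC)
cv2.imwrite('pics/w4c.png',cv2.convertScaleAbs(cr,alpha=2,beta=20)); print(x0,y0)
np.save('T4.npy',T)
E
```

```text
True 8.0917 0.14605111943868082 [-0.7595  0.1659  6.1504]
11.1167 [-0.0063 -0.4866  0.3087] 0.0451443628014986
stop_top {'point': [403.9, 157.1], 'score': 0.7} [0.5442 0.0611 0.152 ]
screw_wing {'point': [330.2, 265.9], 'score': 0.7} [ 0.5984 -0.01    0.219 ]
[328 273]
278 223
```

View pics/w4.png

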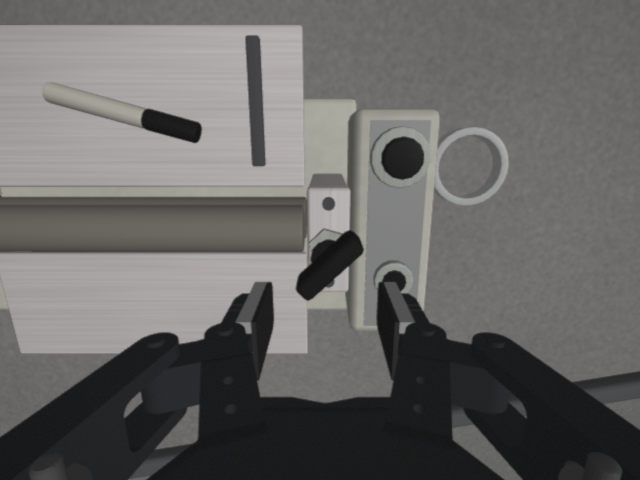

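View pics/w4c.png

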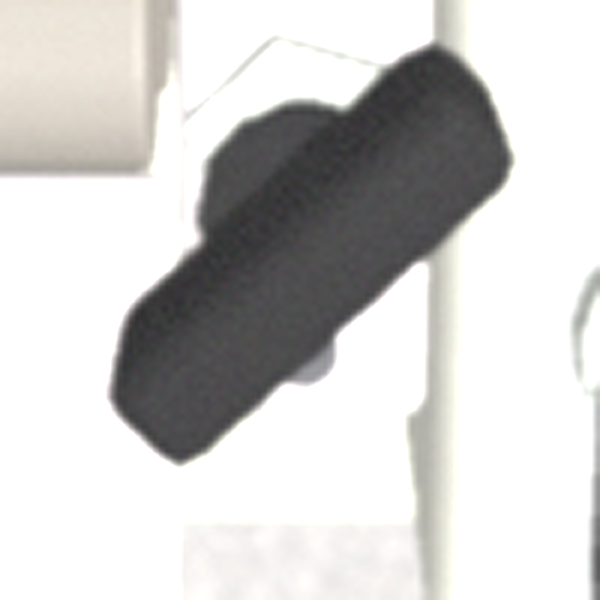

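```bash
python3 - <<'E'
from h import *
T=np.load('T4.npy')
P=lambda x,y,z=.234:at_z('wrist',[278+x/6,223+y/6],z,T)
a,b=P(180,462),P(510,160)
print(a,b,np.linalg.norm(b-a)); th=np.arctan2(*(b-a)[1::-1]); print('edge ang',th)
c,d=P(130,310,.206),P(350,115,.206); print(np.arctan2(*(d-c)[1::-1]))
mid=(a+b)/2; nrm=np.array([-np.sin(th),np.cos(th),0]);print('centre',mid+nrm*.007,mid-nrm*.007)
for t in [th,th-np.pi]:
  for k in (0,np.pi/2,-np.pi/2): pass
for x in np.arange(4)*np.pi/2+th-np.pi: 
  s=arm.solve_ik([.5985,-.011,.33],quat(x)); print(x,s)
E
```

```text
[ 0.6128 -0.0273  0.234 ] [0.5865 0.0125 0.234 ] 0.047723412189701823
edge ang 2.1552085367676166
2.1262228150645957
centre [ 0.5938 -0.0113  0.234 ] [ 0.6055 -0.0036  0.234 ]
-0.9863841168221765 [-0.1524  0.3556  0.1694  1.3846  0.     -2.3076]
0.58441220997272 [-0.1524  0.3556  0.1694  1.3846  0.      2.4048]
2.155208536767617 [-0.1524  0.3556  0.1694  1.3846  0.      0.834 ]
3.7260048635625136 [-0.1524  0.3556  0.1694  1.3846  0.     -0.7368]
```

```bash
python3 - <<'E'
from h import *
c=[.597,-.0112]; x=2.14-np.pi
s=np.array(arm.solve_ik([*c,.33],quat(x))); print(s)
arm.move_j(s); arm.sleep(.3)
st=readout.state();T=wristT(st);print(st['clock'],st['qpos'],st['ee_pos'])
im=save('wrist','w5.png'); np.save('T5.npy',T)
for d in viewer.place_of('screw_wing','wrist')[:1]: print(d,at_z('wrist',d['point'],.219,T))
p=proj('wrist',[*c,.219],T).astype(int); print(p)
x0,y0=p-60; print(x0,y0)
cr=cv2.resize(im[y0:y0+120,x0:x0+120,::-1],None,fx=5,fy=5,interpolation=cv2.INTER_CUBIC)
cv2.imwrite('pics/w5c.png',cv2.convertScaleAbs(cr,alpha=2,beta=20))
E
```

```text
[-0.1531  0.3526  0.165   1.3833  0.     -2.2931]
13.625 [-0.1532  0.3525  0.1651  1.3833 -0.     -2.2931] [ 0.597  -0.0112  0.33  ]
{'point': [322.7, 269.7], 'score': 0.82} [ 0.597 -0.01   0.219]
[323 267]
263 207
```

View pics/w5.png

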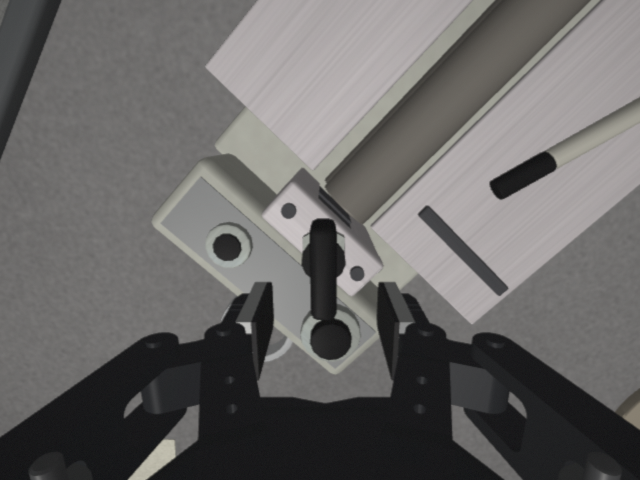

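View pics/w5c.png

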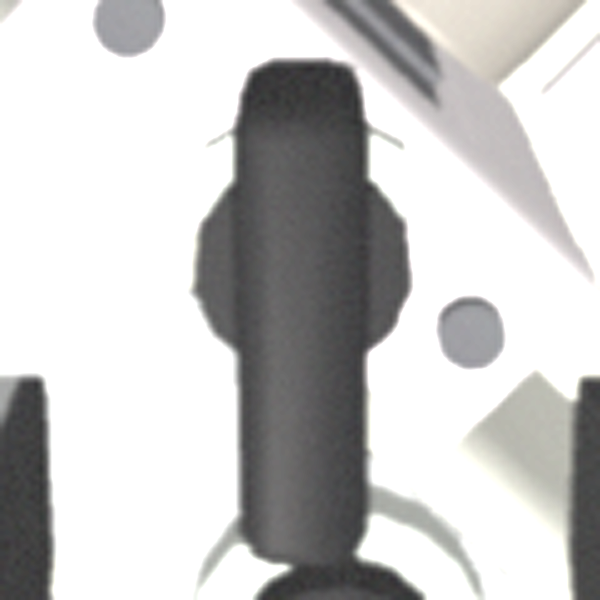

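```bash
python3 - <<'E'
from h import *
st=readout.state(); c=st['ee_pos'][:2]
hit=arm.line_to([*c,.2105+arm.nose_length],speed=.06,force_limit=8)
arm.sleep(.2); st=readout.state(); print(hit,st['ee_pos'],st['ft_force'],st['moment'])
if not hit:
    eoat.grip(0.0); arm.sleep(.3)
    st=readout.state(); print(st['clock'],st['opening'],st['ee_pos'],st['ft_force'],st['moment'])
    save('wrist','w6.png')
E
```

```text
False [ 0.5972 -0.0113  0.2836] [-0.5338 -1.3706  0.5524] [-0.021   0.0167  0.024 ]
15.5417 0.012126409392994888 [ 0.5977 -0.0109  0.2836] [3.5638 4.0521 1.0984] [ 0.614  -0.6541  0.0733]
```

View pics/w6.png

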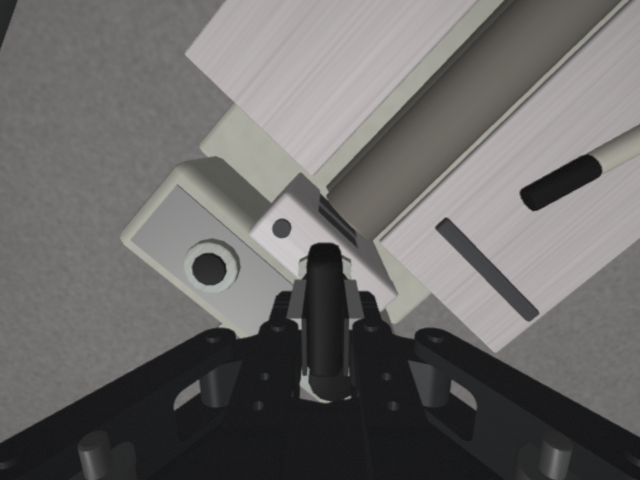

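```bash
cat >> h.py <<'E'
def turn(c,z,x):
    s=arm.solve_ik([c[0],c[1],z],quat(x)); 
    if s is None: raise RuntimeError('ik')
    arm.move_j(s); arm.sleep(.1)
    st=readout.state()
    m=np.array(st['tool_rot']);X=R.from_quat(m[[1,2,3,0]]).as_matrix()[:,0]
    xa=np.arctan2(X[1],X[0])
    print('%.2f cmd %.3f act %.3f q6 %.3f z %.4f tau6 %.3f'%(st['clock'],x,xa,st['qpos'][5],st['ee_pos'][2],st['joint_efforts'][5]),st['ee_pos'][:2],st['ft_force'],st['moment'],'%.4f'%st['opening'])
    return st,xa
E
python3 - <<'E'
from h import *
c=[.598,-.0106]; x=2.14-np.pi; z0=.2836
turn(c,z0,x)
for i in range(1,7):
    d=.2*i; turn(c,z0-.000637*d,x-d)
save('wrist','w7.png')
E
```

```text
15.94 cmd -1.002 act -1.002 q6 -2.292 z 0.2835 tau6 0.076 [ 0.5978 -0.0108] [ 1.7712 -0.2429  1.0771] [ 0.1576 -0.1895  0.0983] 0.0127
16.35 cmd -1.202 act -1.199 q6 -2.095 z 0.2834 tau6 -0.013 [ 0.5978 -0.0108] [1.2549 0.3004 1.5178] [ 0.02   -0.0851 -0.0318] 0.0129
16.76 cmd -1.402 act -1.398 q6 -1.896 z 0.2833 tau6 0.001 [ 0.5978 -0.0108] [-0.6931 -0.7403  0.8642] [-0.1052  0.1151 -0.0256] 0.0126
17.17 cmd -1.602 act -1.598 q6 -1.696 z 0.2832 tau6 0.005 [ 0.5977 -0.0107] [-0.4528 -2.1712  1.8071] [-0.2453  0.3282  0.0571] 0.0126
17.57 cmd -1.802 act -1.798 q6 -1.496 z 0.2830 tau6 0.006 [ 0.5977 -0.0107] [-3.2459 -1.6406  1.3381] [-0.3498  0.605   0.1104] 0.0129
17.98 cmd -2.002 act -1.998 q6 -1.296 z 0.2829 tau6 0.006 [ 0.5977 -0.0107] [-3.0774 -2.5226  3.2159] [-0.4294  0.8516  0.028 ] 0.0127
18.39 cmd -2.202 act -2.197 q6 -1.097 z 0.2827 tau6 -0.070 [ 0.5976 -0.0106] [-5.3322 -2.4204  3.4077] [-0.4041  1.0833 -0.0246] 0.0126
```

View pics/w7.png

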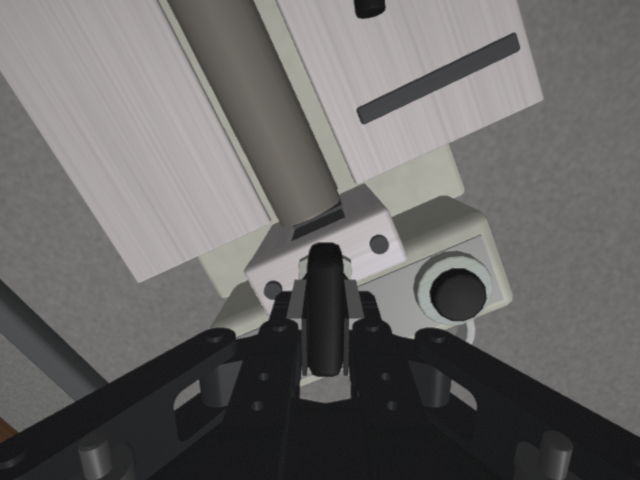

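```bash
python3 - <<'E'
from h import *
c=[.5974,-.0108]; x=2.14-np.pi; z0=.2834
ds=[1.4,1.6,1.75,1.85]+list(np.arange(1.89,2.3,.03))
for d in ds:
    st,xa=turn(c,z0-.000637*d,x-d)
    if abs(st['joint_efforts'][5])>.5 or abs(xa-(x-d))>.02 : print('SEAT',d); break
save('wrist','w8.png')
E
```

```text
18.85 cmd -2.402 act -2.397 q6 -0.897 z 0.2826 tau6 0.022 [ 0.5975 -0.0106] [-3.6608 -0.6347  2.8078] [-0.1253  0.7723  0.0588] 0.0124
19.26 cmd -2.602 act -2.597 q6 -0.697 z 0.2825 tau6 0.010 [ 0.5974 -0.0106] [-3.4337 -0.2542  4.245 ] [0.0609 0.7654 0.0376] 0.0128
19.62 cmd -2.752 act -2.747 q6 -0.546 z 0.2824 tau6 0.004 [ 0.5975 -0.0106] [-3.1011  0.8264  4.5207] [0.1987 0.7547 0.0385] 0.0125
19.98 cmd -2.852 act -2.848 q6 -0.446 z 0.2823 tau6 -0.002 [ 0.5974 -0.0106] [-2.9231  2.6213  5.2853] [ 0.3796  0.7253 -0.0005] 0.0129
20.32 cmd -2.892 act -2.890 q6 -0.404 z 0.2823 tau6 -0.030 [ 0.5974 -0.0106] [-2.9187  2.4173  5.2635] [ 0.6023  0.6891 -0.0268] 0.0130
20.68 cmd -2.922 act -2.920 q6 -0.374 z 0.2823 tau6 -0.084 [ 0.5974 -0.0106] [-3.4864  2.1684  5.5359] [ 0.6338  0.7374 -0.0728] 0.0128
21.02 cmd -2.952 act -2.950 q6 -0.344 z 0.2823 tau6 -0.084 [ 0.5974 -0.0106] [-3.92    1.8032  4.9254] [ 0.612   0.6765 -0.0664] 0.0125
21.38 cmd -2.982 act -2.980 q6 -0.314 z 0.2822 tau6 -0.084 [ 0.5975 -0.0106] [-2.5232  2.2365  5.2529] [ 0.6433  0.6767 -0.0673] 0.0129
21.73 cmd -3.012 act -3.010 q6 -0.284 z 0.2822 tau6 -0.084 [ 0.5974 -0.0106] [-3.4261  2.4492  5.8698] [ 0.6326  0.6802 -0.1209] 0.0128
22.07 cmd -3.042 act -3.040 q6 -0.254 z 0.2822 tau6 -0.084 [ 0.5974 -0.0106] [-3.5562  2.5821  5.3511] [ 0.621   0.7103 -0.0663] 0.0126
22.43 cmd -3.072 act -3.069 q6 -0.225 z 0.2822 tau6 0.571 [ 0.5974 -0.0105] [-3.7304  3.0047  4.5246] [0.5657 0.6631 0.5798] 0.0125
SEAT 2.0700000000000003
```

View pics/w8.png

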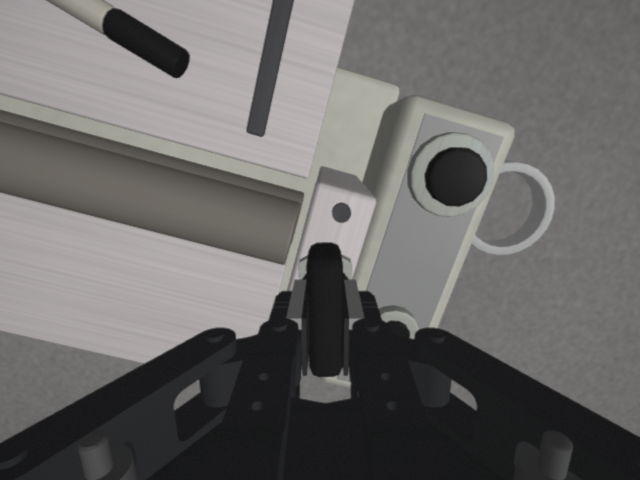

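```bash
python3 - <<'E'
from h import *
c=[.5976,-.0109]; x=2.14-np.pi; z0=.2834
st,xa=turn(c,z0-.000637*2.085,x-2.085)
seat=x-2.055
for b in [.1,.4,.8,1.2,1.5,np.pi/2+.008]:
    xx=seat+b; d=x-xx
    st,xa=turn(c,z0-.000637*d,xx)
arm.sleep(.3); print('backoff',xa-seat)
st=readout.state(); T=wristT(st); im=save('wrist','w9.png')
save('scene','s9.png');save('top','t9.png')
E
```

```text
22.82 cmd -3.087 act -3.082 q6 -0.211 z 0.2822 tau6 1.023 [ 0.5975 -0.0105] [-3.7814  1.6454  6.4274] [0.5255 0.7774 1.0404] 0.0125
23.18 cmd -2.957 act -2.955 q6 -0.339 z 0.2822 tau6 0.070 [ 0.5975 -0.0106] [-3.6053  2.6499  5.0214] [0.6213 0.7993 0.0976] 0.0127
23.67 cmd -2.657 act -2.655 q6 -0.639 z 0.2824 tau6 0.073 [ 0.5975 -0.0106] [-3.7885  1.1611  5.6158] [0.628  0.8415 0.1403] 0.0129
24.23 cmd -2.257 act -2.255 q6 -1.039 z 0.2827 tau6 0.074 [ 0.5975 -0.0108] [-4.0704  2.3225  5.2532] [0.5281 0.8317 0.0693] 0.0126
24.80 cmd -1.857 act -1.855 q6 -1.439 z 0.2830 tau6 0.074 [ 0.5976 -0.0108] [-3.4731  2.2834  4.3223] [0.4638 0.8179 0.0602] 0.0126
25.29 cmd -1.557 act -1.559 q6 -1.735 z 0.2831 tau6 0.071 [ 0.5977 -0.0109] [-2.1913  1.9862  4.611 ] [0.4305 0.732  0.0937] 0.0129
25.64 cmd -1.478 act -1.481 q6 -1.812 z 0.2832 tau6 0.072 [ 0.5977 -0.0108] [-2.8724  2.6951  4.59  ] [0.4533 0.7349 0.0606] 0.0125
backoff 1.575118203564715
```

View pics/w9.png

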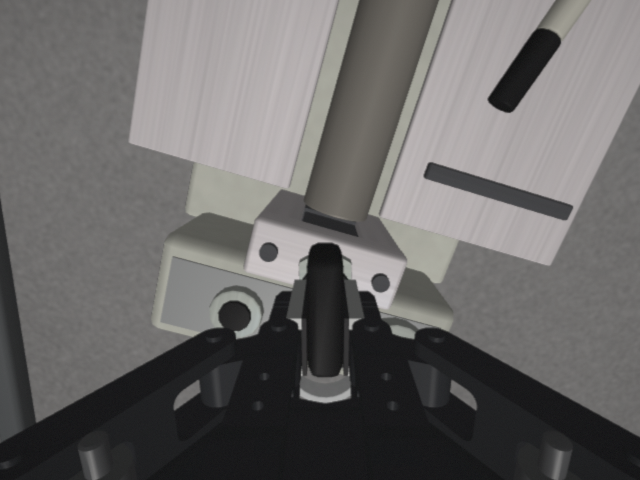

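View pics/s9.png

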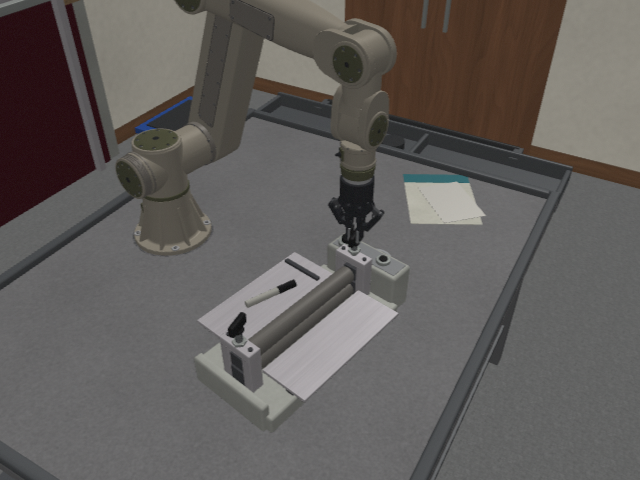

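View pics/t9.png

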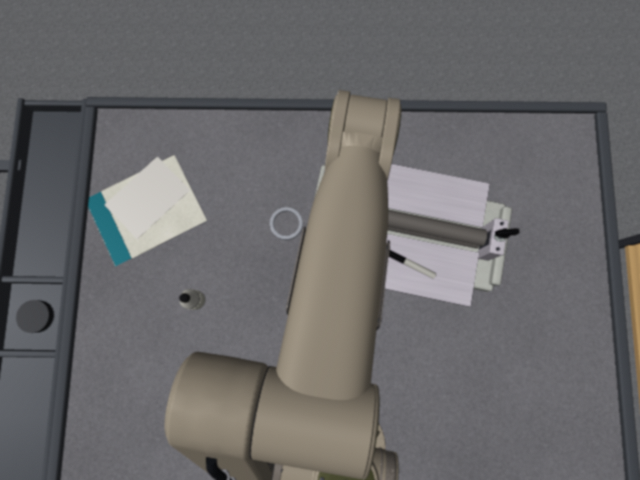

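```bash
python3 - <<'E'
from h import *
st=readout.state(); print(st['clock'],st['opening'],st['ft_force'])
arm.sign_off()
E
```

```text
26.0917 0.012488116740562386 [-2.9862  2.3351  4.2125]
the job is handed in; nothing more can be done
```

The drive-end gap is set and I've handed the job in at 26.1 s, with the gripper still holding the wing at the set position.

- **Stop button:** I pressed it straight down with shut fingers until it bottomed. The tip moved from 152 mm to 146.05 mm, then rose no further as the push increased by 15 N. After I let go, it looked back up in the wrist picture.
- **Screw:** I gripped the wing and turned it clockwise about 2.06 rad until it seated. The torque jumped from about 0.08 to 1.0 N m within 0.04 rad. I then backed it off 1.57 rad, a quarter turn. The final wing direction, −1.481 rad, matches the −1.483 rad expected from the laminator's measured yaw and a setting of 4.43.
- **Last checks:** The opening is 12.5 mm, under the wing's stated 14 mm, but the pictures show the wing held and it turned with the jaws. The force on the tool is about 6 N.
- **Things left alone:** The marker, tape, bottle and idle wing look unmoved in the last pictures, and no motion went near the start button.
- **Disagreement:** One estimate of the wing centre, taken from its edge, was about 4 mm off the network's. A picture with the jaws lined up on the wing settled it before I gripped.

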